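Tap three bottle caps home, smallest bottle first

ROBOT

A 6-joint arm with a two-finger parallel gripper is mounted at the origin on the work surface. World frame = base frame: x ahead of the robot, y to its left, z up, the work surface at z = 0. Lengths are in mm, angles in rad, forces in N, time in s.
With the tool pointing down it reaches from about 275 to 1000 mm from the base axis. Payload 8.4 kg.
Tool frame: the origin (TCP) lies midway between the tips of the shut fingers; the grasp point (between the pads) lies r.grip_point_offset behind it (r.grip_point_offset is the distance from the TCP to the grasp point, in mm); z points along the fingers, y is the direction in which the jaws open and shut (so a half turn about z gives the same grasp; the last joint's range is limited). The gripper opens to 85 mm and grips with 20 to 120 N. Pads are 22 mm wide; open, the fingers measure 114 mm over their backs; the gripper's body (76 mm by 85 mm) begins 54 mm behind the grasp point. The pads swing forward as they close: fully open they stand 13 mm farther back than shut.
Start: joints at [1.132, 0.353, 1.633, -0, 1.155, -0.002], TCP at [264.4, 566.322, 231.281] pointing down, gripper open.
Joint ranges: [-2.63, 2.63], [-0.92, 2.1], [0.06, 2.66], [-1.3, 4.44], [0, 2.69], [-3.02, 3.02]. Speed limits (rad/s): [2.22, 2.22, 2.79, 3.14, 3.14, 3.14].

INTERFACE

Orientations are given as [roll, pitch, yaw] about the fixed x, y, z axes, in that order (R = Rz(yaw) Ry(pitch) Rx(roll)).
In Python, from rig import r gives the robot as it stands.
- The arm moves only by the tool move_arm, never from a script. Its argument "targets" is one flat list of numbers, 5 for each row, row after row: the gripper's target within -1 to 1 (fully open at 1, half-way at 0, shut at -1), then the shift along the tool's x, y, z in cm, then the turn about the tool's z in degrees. In form: [gripper, tx, ty, tz, turn, gripper, tx, ty, tz, turn, ...]. A call has 1 to 10 rows; each row is the pose to reach, as a shift and turn from the pose commanded when the call began, along the tool's axes at that moment; what a row does not reach only later rows make up. A row lasts 1/10 s, in which the tool goes at most 50 mm and 8.59 degrees, less where a joint would pass 70% of its speed; a pose out of reach is approached as far as the arm can. A call with a gripper value outside its range is refused whole. The fingers move at their own pace and stop on an object; "squeeze" is the grip in N (left out, the last holds). Time passes only in rows, so rows that repeat a pose let the fingers close. It gives the time, the measured TCP pose, the force and the opening at its end, in the units of the state.
- r.sense(): the state, without advancing time (a new reading comes with each control period).
- r.grab_frame(name): name is "scene" or "top"; returns a dict with "img" (480x640x3 uint8, blue, green, red), "K" (3x3 intrinsics, pixels), "world_to_cam" (4x4, takes a point from world to camera coordinates). Camera axes: x right, y down, z forward; pixel columns grow to the right and rows downward; lengths in mm; the calibration is good to about 2 mm. A picture is of the moment at which its call begins. There is no depth.
- r.sign_off(): hands the job in, once; it reports no verdict.
Trained networks look in a picture, given as the dict that the camera call returned (one of the last four; its "shot" number tells which), for a name from the list of things; names that differ only in an ending like _2 or _b are one class to them, and where a whole thing is asked for, a point or a joint stands for the part that bears it (a point fixed in the world has none). Each returns a list of dicts, best first, with "conf" (0 to 1); they miss things now and then, are a little off and sometimes report something else, mostly with a low value. They report only what shows in the picture. A call takes as long as a camera call. They do not tell look-alikes from the thing itself.
- r.outline_of(picture, thing): "region" (480x640 bool, what is visible of it).
- r.mark_of(picture, thing): "position" ([x, y, z] in mm, in world coordinates, good to about 4 mm: a listed point, or the origin of a listed thing).
The state is a dict: "clock": time; "qpos": joint angles; "qvel": joint speeds; "joint_efforts": joint torques, N m; "eef_pos": TCP position; "tcp_rot": TCP orientation; "contact_force": force on the tool from outside, world axes, zero at the start; "wrist_torque": the same for the moment, N m; "opening": opening from 0.0 (shut) to 1.0 (fully open).
Only numpy, scipy, OpenCV 4.12 (cv2) and the standard library are available. Lean on these libraries where they do the work, as an engineer would, in place of code of your own. Each camera call takes 0.05 s, during which the arm holds its last target.

TASK

Three white tablet bottles of different sizes stand in the metal tray with their push-on caps still standing proud. With a fingertip, gently push each cap straight down until it is fully home, in this order: the small bottle first, then the medium one, then the large one. Do not lift, tip or shift the bottles, leave the amber jar and the two cartons alone, and finish clear of everything.

Things in the scene. Friction and masses are not known exactly. Their poses are not given: they have to be found in the camera images.
- small_bottle: the small bottle: loose, round, white plastic, with a paper label band, body 42 mm across; shoulder 44.5 mm above its underside; about 90 g. Origin at the centre of its underside, z up its axis. It stands in the tray on the tray's floor; which of the three places it has varies.
- small_cap_top (a point): centre of the flat top of the small bottle's cap (ribbed white cap, 32 mm across, 17 mm high, on the bottle's axis; it slides along the axis only and cannot come off). Fully home, this point is 64.5 mm above the bottle's underside; at the start it stands 7 to 10 mm higher than that, with 10 to 13 mm of grey neck showing below the cap (3 mm when home).
- small_cap (a joint): how far the small bottle's cap has been pushed down, in m: 0 fully raised, 0.010 fully home against its stop; 0 to 0.003 at the start. Takes about 4 N to push, and stays where it is left. Under the cap is a springy seal that gives about 1 mm for every 4 N, up to 6 mm, in the same direction and springs back when let go (not counted in this value): so push 2 to 4 mm beyond the home height to be sure, and stay well under 35 N.
- medium_bottle: the medium bottle: loose, round, white plastic, with a paper label band, body 52 mm across; shoulder 66.5 mm above its underside; about 140 g. Origin at the centre of its underside, z up its axis. It stands in the tray on the tray's floor; which of the three places it has varies.
- medium_cap_top (a point): centre of the flat top of the medium bottle's cap (ribbed white cap, 38 mm across, 18 mm high, on the bottle's axis; it slides along the axis only and cannot come off). Fully home, this point is 87.5 mm above the bottle's underside; at the start it stands 7 to 10 mm higher than that, with 10 to 13 mm of grey neck showing below the cap (3 mm when home).
- medium_cap (a joint): how far the medium bottle's cap has been pushed down, in m: 0 fully raised, 0.010 fully home against its stop; 0 to 0.003 at the start. Takes about 4 N to push, and stays where it is left. Under the cap is a springy seal that gives about 1 mm for every 4 N, up to 6 mm, in the same direction and springs back when let go (not counted in this value): so push 2 to 4 mm beyond the home height to be sure, and stay well under 35 N.
- large_bottle: the large bottle: loose, round, white plastic, with a paper label band, body 66 mm across; shoulder 89.5 mm above its underside; about 230 g. Origin at the centre of its underside, z up its axis. It stands in the tray on the tray's floor; which of the three places it has varies.
- large_cap_top (a point): centre of the flat top of the large bottle's cap (ribbed white cap, 48 mm across, 20 mm high, on the bottle's axis; it slides along the axis only and cannot come off). Fully home, this point is 112.5 mm above the bottle's underside; at the start it stands 7 to 10 mm higher than that, with 10 to 13 mm of grey neck showing below the cap (3 mm when home).
- large_cap (a joint): how far the large bottle's cap has been pushed down, in m: 0 fully raised, 0.010 fully home against its stop; 0 to 0.003 at the start. Takes about 4 N to push, and stays where it is left. Under the cap is a springy seal that gives about 1 mm for every 4 N, up to 6 mm, in the same direction and springs back when let go (not counted in this value): so push 2 to 4 mm beyond the home height to be sure, and stay well under 35 N.
- tray: fixed shallow metal tray, 220 (x) by 420 (y) mm, walls 16 mm high and 3 mm thick; origin at the centre of its underside, on the table. The three bottles stand in it about 130 mm apart in a row along its y axis. Its place and yaw vary.
- amber_jar: bystander beside the tray: closed amber jar with a white lid, 54 mm across, 75 mm high, loose; origin at the centre of its underside
- tall_carton: bystander beside the tray: orange and yellow carton standing upright, 55 x 55 x 92 mm high, loose; origin at the centre of its underside
- flat_carton: bystander beside the tray: orange and yellow carton lying flat, 95 x 60 x 35 mm high, loose; origin at the centre of its underside
Mind the look-alikes: they are no part of the job. What is shaped like the medium_bottle but green is not meant.

How it is judged (in metres and radians):
On the way, in this order (a step that is already met when the one before it is completed fails the run):
1. the small bottle's cap is pushed home while the other two still stand proud (value of joint small_cap above 0.0075 m and value of joint each of medium_cap, large_cap below 0.0045 m), for 0.1 s.
2. then the medium bottle's cap is pushed home while the large one still stands proud (value of joint each of small_cap, medium_cap above 0.0075 m and value of joint large_cap below 0.0045 m), for 0.1 s.
3. then the large bottle's cap is pushed home (value of joint each of small_cap, medium_cap, large_cap above 0.0075 m), for 0.1 s.
At the end, for the whole second after the job is handed in: All three caps are home (pushed down at least 7.5 of 10 mm), and the three bottles stand upright (within 0.1 rad) and at rest, within 25 mm of where they started (all of step 3 and angle between each of small_bottle, medium_bottle, large_bottle's own z axis and vertical below 0.1 rad and distance of each of small_bottle, medium_bottle, large_bottle from where it was at the start of the episode below 0.025 m and linear speed of each of small_bottle, medium_bottle, large_bottle below 0.02 m/s); the robot touches nothing.
It fails at once if a bottle is lifted off the tray's floor (by more than 8 mm) (z of any of small_bottle, medium_bottle, large_bottle in the frame of tray above 0.011 m).
It fails at once if a bottle is tipped (by more than 0.2 rad) or shifted (by more than 30 mm) (angle between any of small_bottle, medium_bottle, large_bottle's own z axis and vertical above 0.2 rad or distance of any of small_bottle, medium_bottle, large_bottle from where it was at the start of the episode above 0.03 m).
It fails at once if a bottle or its cap is pushed hard (over 35 N) (contact force between any of small_bottle, medium_bottle, large_bottle and the fingers above 35 N or contact force between any of small_bottle, medium_bottle, large_bottle and the arm above 35 N).
It fails at once if the amber jar or a carton is disturbed (moved by more than 15 mm) (distance of any of amber_jar, tall_carton, flat_carton from where it was at the start of the episode above 0.015 m).
It also fails if it takes over 48 s, if anything falls off the work surface, if the arm or the gripper's body presses on something with over 40 N, if the wrist force passes 120 N, or if a joint passes its speed limit or range.

## Working session

There is one attempt and no reset: what is moved stays moved. The work goes in short steps, Python scripts to look and compute and a tool call to move; the robot and the scene stay as the last step left them, time stands still between calls to the robot, and variables do not carry over. Pictures are saved under pics/ and viewed, and the job is handed in when it is done.

Besides the shell and the picture viewer there is one more tool, called by a JSON object that holds its "name" and its "arguments". move_arm: Moves the arm, as the interface text tells. Its arguments: {"type":"object","properties":{"targets":{"type":"array","items":{"type":"number"}},"squeeze":{"type":"number"}},"required":["targets"]}

```bash
mkdir -p pics
cat > h.py <<'E'
import numpy as np, cv2
from rig import r
def proj(f,p):
    c=f["world_to_cam"]@np.append(p,1.); u=f["K"]@c[:3]; return u[:2]/u[2]
def back(f,uv,z):
    W=np.array(f["world_to_cam"]);R=W[:3,:3];t=W[:3,3];C=-R.T@t
    d=R.T@np.linalg.inv(f["K"])@np.array([uv[0],uv[1],1.]); return C+d*(z-C[2])/d[2]
E
python3 - <<'E'
from h import *
s=r.sense();print(s)
print(r.grip_point_offset)
for n in("scene","top"):
    f=r.grab_frame(n);cv2.imwrite(f"pics/{n}0.png",f["img"])
    for t in["small_bottle","medium_bottle","large_bottle","small_cap_top","medium_cap_top","large_cap_top","tray","amber_jar","tall_carton","flat_carton"]:
        print(n,t,[(np.round(m["position"],1).tolist(),round(m["conf"],2),np.round(proj(f,m["position"])).tolist()) for m in r.mark_of(f,t)[:3]])
E
```

```text
{'clock': 0.0, 'qpos': array([ 1.13159205e+00,  3.53650418e-01,  1.63415211e+00, -6.66574540e-06,
        1.15519239e+00, -2.39459292e-03]), 'qvel': array([ 0.00127933,  0.00010895, -0.00058205,  0.00123031, -0.00047827,
        0.00173878]), 'joint_efforts': array([ 4.09567641e-03, -6.05247903e+01, -3.42072058e+01,  2.86773939e-04,
        9.21922037e-03,  1.85978115e-05]), 'eef_pos': array([264.19961728, 565.87828497, 230.55257169]), 'tcp_rot': array([-3.14019038e+00,  2.73665549e-06,  2.70478567e+00]), 'contact_force': array([-0.54313577,  0.85510314,  0.78019913]), 'wrist_torque': array([-0.03792601, -0.03243792,  0.0040963 ]), 'opening': 0.9968674093360551}
18.700000000000003
scene small_bottle [([554.8, -133.3, 0.9], 0.85, [280.0, 302.0])]
scene medium_bottle [([354.3, 160.0, -0.2], 0.97, [331.0, 212.0]), ([353.5, 32.3, 1.3], 0.92, [291.0, 229.0]), ([517.8, 134.0, 0.7], 0.89, [362.0, 248.0])]
scene large_bottle [([570.3, 9.8, 1.9], 0.61, [335.0, 280.0])]
scene small_cap_top [([551.9, -135.2, 77.7], 0.48, [277.0, 278.0])]
scene medium_cap_top [([521.4, 132.2, 95.9], 0.65, [364.0
[... 617 characters left out ...]
93, [257.0, 325.0]), ([355.4, 31.5, 0.8], 0.88, [313.0, 322.0]), ([520.7, 134.2, 1.9], 0.75, [270.0, 251.0])]
top large_bottle [([575.8, 8.9, 1.5], 0.75, [323.0, 228.0])]
top small_cap_top [([551.7, -132.0, 71.3], 0.57, [386.0, 234.0])]
top medium_cap_top [([354.7, 37.6, 101.5], 0.8, [311.0, 323.0]), ([517.2, 132.0, 97.8], 0.68, [268.0, 248.0]), ([352.1, 155.9, 98.0], 0.51, [256.0, 325.0])]
top large_cap_top []
top tray [([558.4, 0.6, -1.5], 0.74, [327.0, 235.0])]
top amber_jar [([547.4, 278.5, -2.3], 0.56, [209.0, 240.0])]
top tall_carton [([532.3, -282.0, -1.4], 0.79, [446.0, 246.0]), ([575.4, 7.0, 3.8], 0.18, [324.0, 228.0])]
top flat_carton [([637.1, -272.2, -1.9], 0.85, [441.0, 203.0])]
```

View pics/scene0.png

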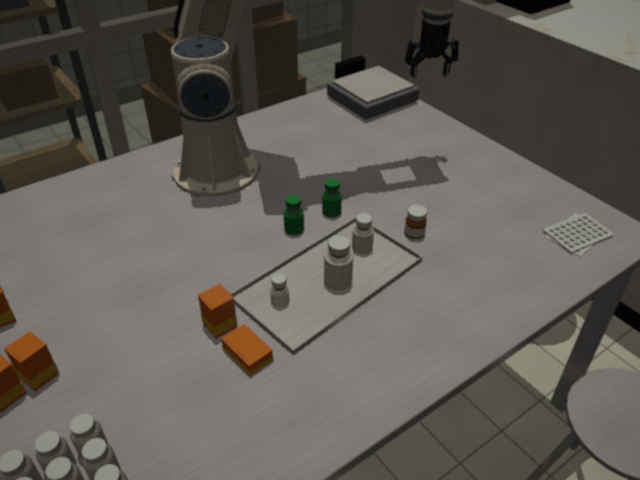

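View pics/top0.png

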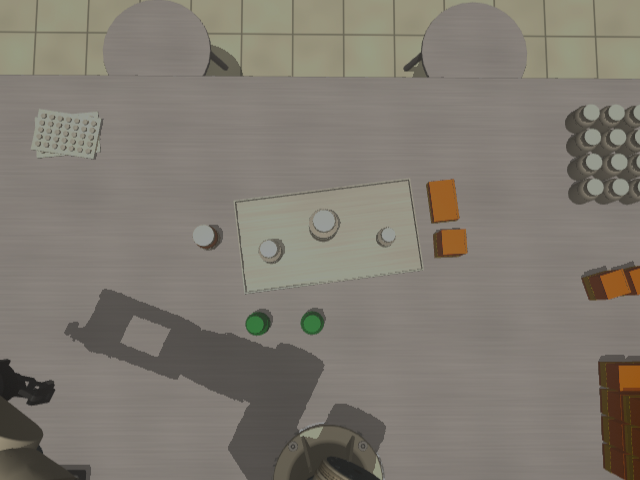

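The three white bottles stand in the tray. In the top view, small is at about (387,236), large at (323,222) and medium at (269,249). The green look-alikes at (257,324) and (312,323) are outside it. I'll check the averaged cap centres against an enlarged picture.

Run:
```python
from h import *
caps=dict(small=(553.2,-133.7,76,16),medium=(519.3,133.1,99,19),large=(573.4,8.9,124,24))
rows=[]
for n in("top","scene"):
    f=r.grab_frame(n);tiles=[]
    for k,(x,y,z,R) in caps.items():
        u,v=np.round(proj(f,(x,y,z))).astype(int)
        c=cv2.resize(f["img"][v-22:v+22,u-22:u+22],(264,264),interpolation=cv2.INTER_CUBIC)
        P=np.array([proj(f,(x+R*np.cos(a),y+R*np.sin(a),z)) for a in np.linspace(0,6.28,40)])
        cv2.polylines(c,[np.round((P-[u-22,v-22]+.5)*6).astype(int)],True,(0,0,255),1);tiles.append(c)
    rows.append(np.hstack(tiles))
cv2.imwrite("pics/z.png",np.vstack(rows))
s=r.sense();print(s['tcp_rot'],s['eef_pos'])
```

```text
[ 3.14157003e+00 -1.78768727e-05  2.70483177e+00] [264.37995634 566.33730556 231.29222396]
```

View pics/z.png

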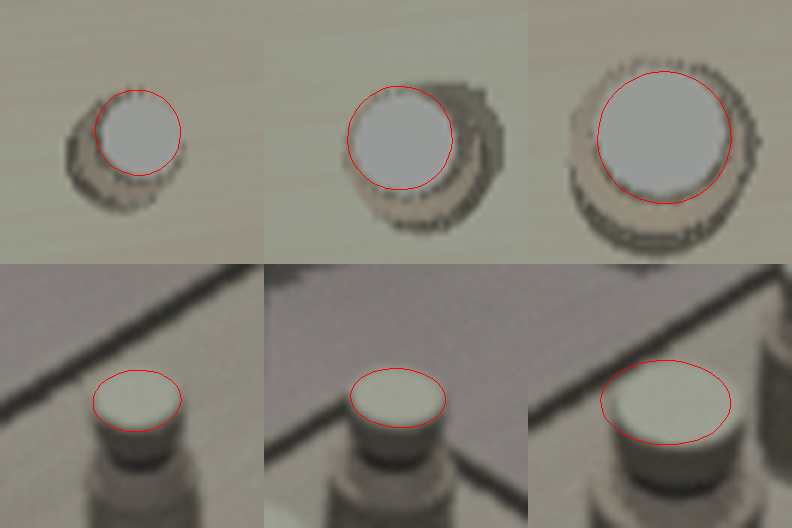

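The circles fit the caps to within 1-3 mm. Next I'll work out the shifts in tool axes.

```bash
cat >> h.py <<'E'
def shift(goal):
    s=r.sense();y=s['tcp_rot'][2];d=np.array(goal)-s['eef_pos']
    print('cm', np.round(np.array([[np.cos(y),np.sin(y),0],[np.sin(y),-np.cos(y),0],[0,0,-1]])@d/10,2),'at',np.round(s['eef_pos'],1),s['contact_force'].round(1),s['opening'],s['clock'])
E
python3 -c "
from h import *
shift((553.2,-133.7,180))"
```

```text
cm [-55.78 -51.21   5.13] at [264.4 566.3 231.3] [ 0.3 -0.3  0.1] 1.000371291000556 1.2
```

{"name": "move_arm", "arguments": {"targets": [-1,-55.8,-51.2,0,0,-1,-55.8,-51.2,0,0,-1,-55.8,-51.2,0,0,-1,-55.8,-51.2,0,0,-1,-55.8,-51.2,0,0,-1,-55.8,-51.2,0,0,-1,-55.8,-51.2,0,0,-1,-55.8,-51.2,0,0,-1,-55.8,-51.2,0,0,-1,-55.8,-51.2,0,0], "squeeze": 40}}

```text
clock: 2.2
eef_pos: [455.8, 102.2, 231.7]
tcp_rot: [3.141, 0.001, 2.705]
contact_force: [1.6, 1.2, -0.1]
opening: 0.002
```

```bash
python3 -c "
from h import *
shift((553.2,-133.7,110))"
```

```text
cm [-18.81 -17.26  12.17] at [455.8 102.2 231.7] [ 1.6  1.2 -0.1] 0.0015503548492430137 2.2
```

{"name": "move_arm", "arguments": {"targets": [-1,-18.9,-17.3,0,0,-1,-18.9,-17.3,0,0,-1,-18.9,-17.3,0,0,-1,-18.9,-17.3,0,0,-1,-18.9,-17.3,0,0,-1,-18.9,-17.3,0,0,-1,-18.9,-17.3,12,0,-1,-18.9,-17.3,12,0,-1,-18.9,-17.3,12,0,-1,-18.9,-17.3,12,0]}}

```text
clock: 3.2
eef_pos: [550.7, -131.6, 108.2]
tcp_rot: [-3.14, -0.006, 2.705]
contact_force: [0.6, 1.2, -0.0]
opening: 0.001
```

```bash
python3 -c "
from h import *
shift((553.2,-133.7,63.5))
f=r.grab_frame('scene');c=f['img'][180:360,170:410];cv2.imwrite('pics/a.png',cv2.resize(c,(720,540),interpolation=cv2.INTER_CUBIC))"
```

```text
cm [-0.31 -0.09  4.47] at [ 550.7 -131.6  108.2] [ 0.6  1.2 -0. ] 0.0010508412818753358 3.2
```

View pics/a.png

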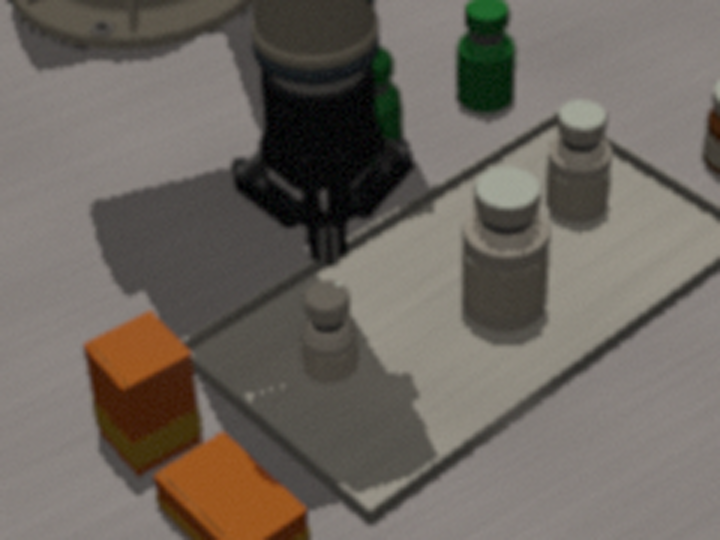

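The shut fingertips are above the small cap. I'll come down to just above it and re-read the pose.

{"name": "move_arm", "arguments": {"targets": [-1,0,0,1,0,-1,0,0,2,0,-1,0,0,2.5,0,-1,0,0,2.5,0]}}

```text
clock: 3.65
eef_pos: [553.0, -132.4, 85.9]
tcp_rot: [-3.141, -0.001, 2.705]
contact_force: [-0.7, -0.4, 0.2]
opening: 0.003
```

```bash
python3 -c "
from h import *
shift((553.2,-133.7,65))"
```

```text
cm [-0.07 -0.11  2.09] at [ 553.  -132.4   85.9] [-0.7 -0.4  0.2] 0.002899720992795227 3.65
```

{"name": "move_arm", "arguments": {"targets": [-1,-0.1,-0.1,0.5,0,-1,-0.1,-0.1,0.8,0,-1,-0.1,-0.1,1.1,0,-1,-0.1,-0.1,1.3,0,-1,-0.1,-0.1,1.5,0,-1,-0.1,-0.1,1.7,0,-1,-0.1,-0.1,1.8,0,-1,-0.1,-0.1,1.8,0]}}

```text
clock: 4.45
eef_pos: [553.9, -133.9, 68.2]
tcp_rot: [3.142, 0.0, 2.705]
contact_force: [-0.2, -0.5, 3.2]
opening: -0.002
```

{"name": "move_arm", "arguments": {"targets": [-1,0,0,0.1,0,-1,0,0,0.2,0,-1,0,0,0.3,0,-1,0,0,0.3,0,-1,0,0,0.3,0]}}

```text
clock: 4.95
eef_pos: [554.0, -133.9, 65.6]
tcp_rot: [3.142, 0.0, 2.705]
contact_force: [-0.8, -0.6, 7.5]
opening: -0.001
```

{"name": "move_arm", "arguments": {"targets": [-1,0,0,0.1,0,-1,0,0,0.1,0,-1,0,0,0.1,0]}}

```text
clock: 5.25
eef_pos: [554.0, -133.9, 64.8]
tcp_rot: [3.142, 0.001, 2.705]
contact_force: [-1.6, -0.5, 10.1]
opening: 0.005
```

{"name": "move_arm", "arguments": {"targets": [-1,0,0,-1,0,-1,0,0,-4,0,-1,0,0,-9,0,-1,0,0,-9,0,-1,0,0,-9,0]}}

```text
clock: 5.75
eef_pos: [554.4, -133.9, 155.5]
tcp_rot: [3.141, 0.002, 2.705]
contact_force: [-0.1, -0.8, -0.7]
opening: 0.004
```

```bash
python3 -c "
from h import *
shift((519.3,133.1,165))
f=r.grab_frame('scene');c=f['img'][180:360,170:410];cv2.imwrite('pics/b.png',cv2.resize(c,(720,540),interpolation=cv2.INTER_CUBIC))"
```

```text
cm [14.48 22.71 -0.95] at [ 554.4 -133.9  155.5] [-0.1 -0.8 -0.7] 0.003561675893249016 5.75
```

View pics/b.png

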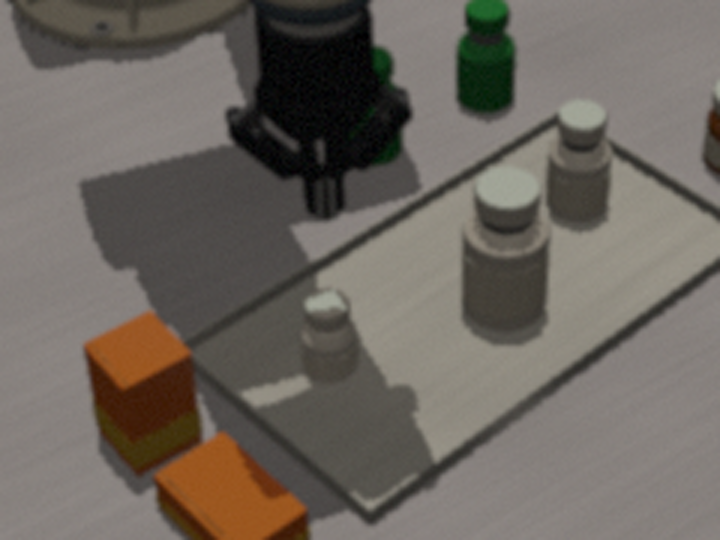

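The small cap's grey neck has almost disappeared, with the top now at crop (326,300), and the bottle is upright in place. Now the medium bottle, passing high over the large one.

{"name": "move_arm", "arguments": {"targets": [-1,0,0,-3,0,-1,14.5,22.7,-3,0,-1,14.5,22.7,-3,0,-1,14.5,22.7,-3,0,-1,14.5,22.7,-3,0,-1,14.5,22.7,-3,0,-1,14.5,22.7,-3,0,-1,14.5,22.7,-3,0,-1,14.5,22.7,2,0,-1,14.5,22.7,3,0]}}

```text
clock: 6.8
eef_pos: [515.0, 131.7, 119.8]
tcp_rot: [-3.136, -0.006, 2.705]
contact_force: [-1.1, -0.9, -0.7]
opening: 0.003
```

{"name": "move_arm", "arguments": {"targets": [-1,0,0,1,0,-1,0,0,1.5,0,-1,0,0,1.5,0]}}

```text
clock: 7.1
eef_pos: [518.6, 132.7, 109.3]
tcp_rot: [-3.141, -0.0, 2.704]
contact_force: [0.8, -0.5, -0.4]
opening: 0.001
```

```bash
python3 -c "
from h import *
shift((519.3,133.1,88))
f=r.grab_frame('scene');c=f['img'][150:330,210:450];cv2.imwrite('pics/c.png',cv2.resize(c,(720,540),interpolation=cv2.INTER_CUBIC))"
```

```text
cm [-0.04  0.07  2.13] at [518.6 132.7 109.3] [ 0.8 -0.5 -0.4] 0.0009991887259996684 7.1
```

View pics/c.png

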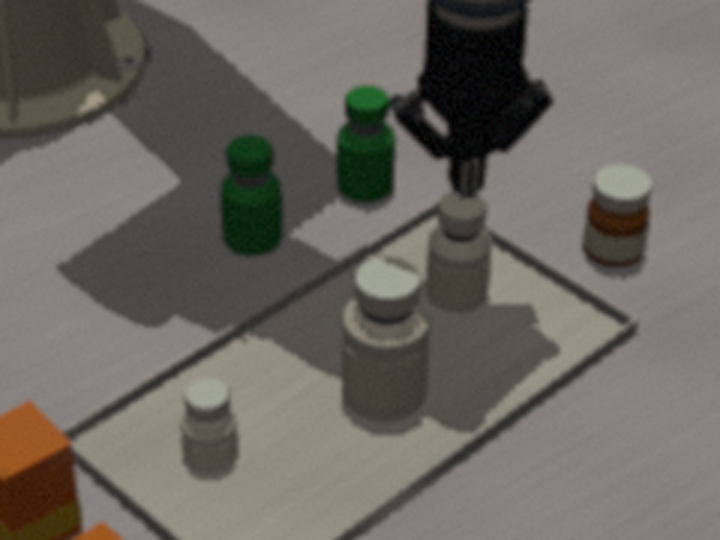

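The fingertip, at crop (467,190), is over the medium cap at (462,210). The small cap is clearly down and both others still stand proud. Pressing now.

{"name": "move_arm", "arguments": {"targets": [-1,0,0,0.5,0,-1,0,0,0.8,0,-1,0,0,1.1,0,-1,0,0,1.3,0,-1,0,0,1.5,0,-1,0,0,1.7,0,-1,0,0,1.8,0,-1,0,0,1.8,0]}}

```text
clock: 7.95
eef_pos: [518.5, 133.2, 91.2]
tcp_rot: [3.141, 0.0, 2.705]
contact_force: [-0.4, 0.7, 3.8]
opening: 0.001
```

{"name": "move_arm", "arguments": {"targets": [-1,0,0,0.1,0,-1,0,0,0.2,0,-1,0,0,0.3,0,-1,0,0,0.3,0,-1,0,0,0.3,0]}}

```text
clock: 8.45
eef_pos: [518.6, 133.2, 88.6]
tcp_rot: [3.141, 0.0, 2.705]
contact_force: [-1.7, 0.6, 7.2]
opening: 0.0
```

{"name": "move_arm", "arguments": {"targets": [-1,0,0,0.1,0,-1,0,0,0.1,0,-1,0,0,0.1,0]}}

```text
clock: 8.75
eef_pos: [518.7, 133.2, 87.8]
tcp_rot: [3.141, 0.0, 2.705]
contact_force: [-2.2, -0.4, 10.7]
opening: -0.0
```

{"name": "move_arm", "arguments": {"targets": [-1,0,0,-1,0,-1,0,0,-4,0,-1,0,0,-9,0,-1,0,0,-9,0,-1,0,0,-9,0]}}

```text
clock: 9.25
eef_pos: [519.1, 133.4, 178.5]
tcp_rot: [3.14, 0.002, 2.705]
contact_force: [0.2, -0.7, -0.3]
opening: 0.0
```

```bash
python3 -c "
from h import *
shift((573.4,9.0,145))
f=r.grab_frame('scene');c=f['img'][150:330,210:450];cv2.imwrite('pics/d.png',cv2.resize(c,(720,540),interpolation=cv2.INTER_CUBIC))"
```

```text
cm [-10.19  -8.97   3.35] at [519.1 133.4 178.5] [ 0.2 -0.7 -0.3] 0.0001295359591200635 9.25
```

View pics/d.png

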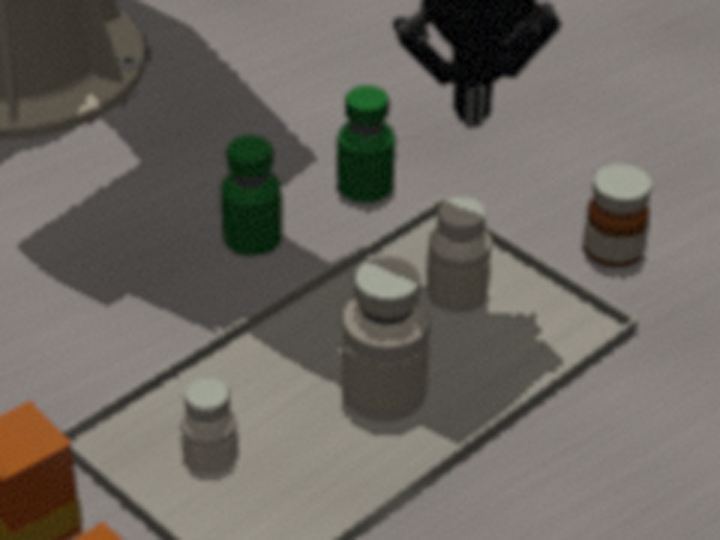

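The medium cap is now down, with its top at crop (462,212) and only a thin neck line left. The bottle hasn't moved. Now the large one.

{"name": "move_arm", "arguments": {"targets": [-1,-10.2,-9,0,0,-1,-10.2,-9,0,0,-1,-10.2,-9,0,0,-1,-10.2,-9,2,0,-1,-10.2,-9,3.5,0,-1,-10.2,-9,4.2,0,-1,-10.2,-9,4.2,0,-1,-10.2,-9,4.2,0]}}

```text
clock: 10.1
eef_pos: [572.6, 8.7, 135.1]
tcp_rot: [-3.141, -0.001, 2.705]
contact_force: [1.0, -0.3, 0.3]
opening: -0.0
```

```bash
python3 -c "
from h import *
shift((573.4,9.0,113))
f=r.grab_frame('scene');c=f['img'][150:330,210:450];cv2.imwrite('pics/e.png',cv2.resize(c,(720,540),interpolation=cv2.INTER_CUBIC))"
```

```text
cm [-0.06  0.06  2.21] at [572.6   8.7 135.1] [ 1.  -0.3  0.3] -0.00017239299118032044 10.1
```

View pics/e.png

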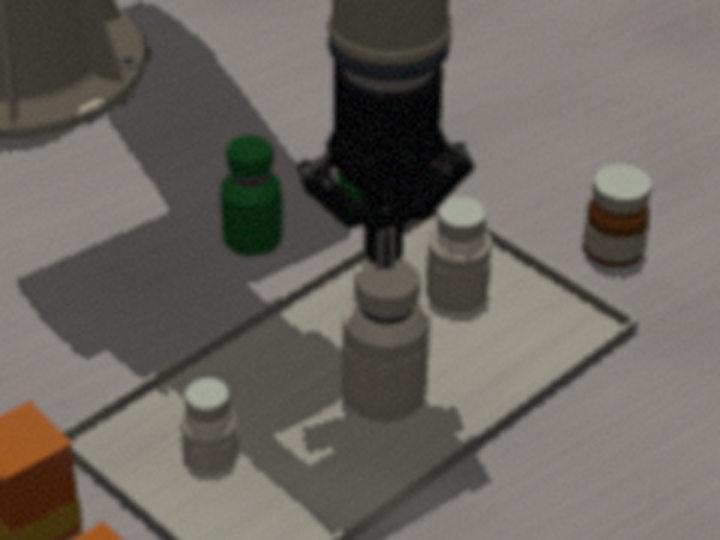

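The fingertip, at crop (383,262), is over the large cap at (387,285). Pressing now.

{"name": "move_arm", "arguments": {"targets": [-1,0,0,0.5,0,-1,0,0,0.8,0,-1,0,0,1.1,0,-1,0,0,1.3,0,-1,0,0,1.5,0,-1,0,0,1.7,0,-1,0,0,1.9,0,-1,0,0,1.9,0]}}

```text
clock: 10.95
eef_pos: [572.7, 8.5, 116.1]
tcp_rot: [3.142, -0.0, 2.705]
contact_force: [-0.3, 0.2, 3.0]
opening: -0.002
```

{"name": "move_arm", "arguments": {"targets": [-1,0,0,0.1,0,-1,0,0,0.2,0,-1,0,0,0.3,0,-1,0,0,0.3,0,-1,0,0,0.3,0]}}

```text
clock: 11.45
eef_pos: [572.9, 8.5, 113.6]
tcp_rot: [3.141, 0.0, 2.705]
contact_force: [-1.9, 1.1, 6.9]
opening: -0.001
```

{"name": "move_arm", "arguments": {"targets": [-1,0,0,0.1,0,-1,0,0,0.1,0,-1,0,0,0.1,0]}}

```text
clock: 11.75
eef_pos: [573.0, 8.4, 112.9]
tcp_rot: [3.141, 0.0, 2.705]
contact_force: [-3.3, -0.0, 11.1]
opening: -0.002
```

{"name": "move_arm", "arguments": {"targets": [-1,0,0,-1,0,-1,0,0,-4,0,-1,0,0,-9,0,-1,0,0,-14,0,-1,0,0,-18,0,-1,0,0,-18,0,-1,0,0,-18,0]}}

```text
clock: 12.45
eef_pos: [573.1, 8.4, 293.2]
tcp_rot: [3.141, 0.002, 2.705]
contact_force: [-0.6, -0.4, -1.0]
opening: 0.0
```

```bash
python3 -c "
from h import *
shift((573.4,9.0,300))
f=r.grab_frame('scene');c=f['img'][180:360,190:430];cv2.imwrite('pics/f.png',cv2.resize(c,(720,540),interpolation=cv2.INTER_CUBIC))
for t in ['small','medium','large']:
  for k in('_bottle','_cap_top'): print(t,k,[(m['position'].round(1) if hasattr(m['position'],'round') else m['position'],round(m['conf'],2)) for m in r.mark_of(f,t+k)[:3]])"
```

```text
cm [ 0.    0.07 -0.68] at [573.1   8.4 293.2] [-0.6 -0.4 -1. ] 0.0001188302944819994 12.45
small _bottle [([552.8, -134.9, 2.3], 0.8)]
small _cap_top [([558.4, -0.9, 4.3], 0.74), ([555.3, -134.9, 66.0], 0.51)]
medium _bottle [([356.0, 159.2, -2.2], 0.95), ([518.7, 135.4, 2.6], 0.93), ([356.7, 32.0, 4.1], 0.68)]
medium _cap_top [([356.4, 34.3, 99.6], 0.76), ([520.7, 128.5, 90.3], 0.6), ([349.4, 160.3, 98.7], 0.6)]
large _bottle [([575.7, 6.4, 5.7], 0.73), ([551.8, -134.0, 2.3], 0.68)]
large _cap_top [([571.9, 13.8, 116.7], 0.84)]
```

View pics/f.png

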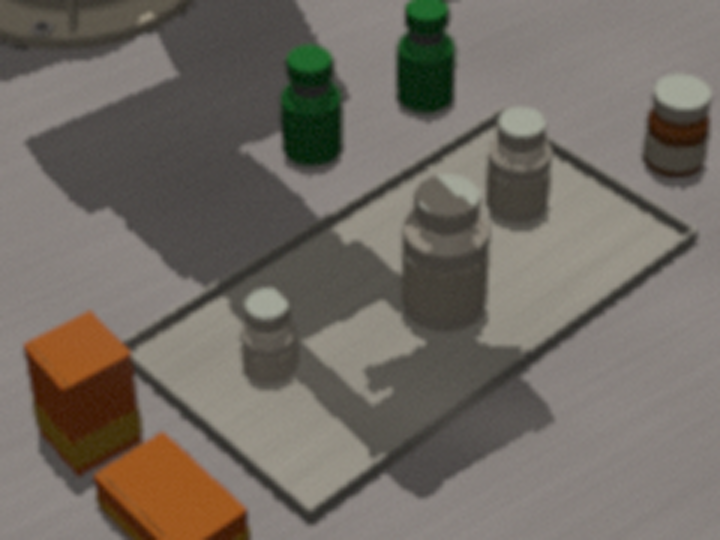

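All three caps are down, with tops at crop (266,303), (521,122) and (447,190). The bottles stand upright where they were, the bystanders haven't moved and the arm is well clear.

```bash
python3 -c "
from h import *
print(r.sign_off())"
```

```text
the job is handed in; nothing more can be done
None
```

I pushed the three caps home with the shut fingertips, in the order small, medium, large, and handed the job in at about 12.5 s of the 48 s allowed. The hand-in gives no verdict, so the result below rests on my own checks.

| Cap | Lowest fingertip height (mm) | Worked-out home height (mm) | Push force at the end (N) | Cap top in the last picture (mm) |
|---|---|---|---|---|
| Small | 64.8 | 67.5 | 10 | 66.0 |
| Medium | 87.8 | 90.5 | 11 | 90.3 |
| Large | 112.9 | 115.5 | 11 | 116.7 |

- **Caps home:** each push went about 2.7 mm past home, and the force climbed from 3–4 N to 10–11 N, as it should once a cap is on its stop. The home heights assume the tray floor is 3 mm above the table.
- **Bottles and bystanders:** in the last picture the bottles stand upright, and the networks place them within their error of where they started. The jar and cartons look untouched, and the arm was about 180 mm above the large cap.
- **Disagreements:** the network gave one false "small cap" near the tray's centre and one false "large bottle" on the small one; I discarded both. It also put the medium and large caps 4–5 mm sideways of the first estimate, about its stated error.

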